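# Feel out the dried-out substrate bottle

### The arm

A 7-joint arm with a two-finger parallel gripper is mounted at the origin on the work surface. World frame = base frame: x ahead of the robot, y to its left, z up, the work surface at z = 0. Lengths are in mm, angles in rad, forces in N, time in s.
With the tool pointing down it reaches from about 350 to 900 mm from the base axis. Payload 8.1 kg.
Tool frame: the origin (TCP) lies midway between the tips of the shut fingers; the grasp point (between the pads) lies 19 mm behind it (bot.grip_depth is the distance from the TCP to the grasp point, in mm); z points along the fingers, y is the line along which they close (so a half turn about z gives the same grasp; the last joint's range is limited). The gripper opens to 85 mm and grips with 20 to 120 N. Pads are 22 mm wide; open, the fingers measure 114 mm over their backs; the gripper's body (76 mm by 85 mm) begins 54 mm behind the grasp point. The pads swing forward as they close: fully open they stand 13 mm farther back than shut.
Start: joints at [-1.441, 0.434, 0.025, 1.573, -0.012, 1.134, -0.075], TCP at [144.217, 608.149, 192.123] pointing down, gripper open.
Joint ranges: [-2.62, 2.62], [-0.44, 2.09], [-1.27, 1.32], [0.08, 2.57], [-1.32, 4.46], [0.12, 2], [-2.74, 2.74]. Speed limits (rad/s): [2.22, 2.22, 3.01, 3.01, 3.14, 3.14, 3.14].

### API

Orientations are given as a unit quaternion [x, y, z, w].
In Python, from plant import bot gives the robot as it stands.
- The arm moves only by the tool arm_command, never from a script. Its argument "targets" is a list that holds one entry, the list of rows, each a list of 7 numbers: the shift along the world's x, y, z normalised to -1 to 1, where 1 is 0.4 m, then the turn, a rotation vector about the world's x, y, z normalised to -1 to 1, where 1 is 180 degrees, then the finger opening in mm, from 0 to 85.4. A call has exactly 5 rows; each row shifts and turns the commanded pose from where the row before left it; what a row does not reach is not made up. A row lasts 1/10 s, in which the tool goes at most 50 mm and 8.59 degrees, less where a joint would pass 70% of its speed; a pose out of reach is approached as far as the arm can. A call with a number of a shift or a turn outside -1 to 1 is refused whole. A call with a gripper value outside its range is refused whole. The fingers move at their own pace and stop on an object; the grip force is fixed at half the most. Time passes only in rows, so rows that do not move let the fingers close, or fill a call up. It gives the time, the measured TCP pose, the force, the opening and the grip force at its end, in the units of the state.
- bot.observe(): the state, without advancing time (a new reading comes with each control period).
- bot.grab_frame(name): name is "side" or "top" or "wrist"; returns a dict with "frame" (480x640x3 uint8, blue, green, red), "depth" (480x640 float32, mm along the optical axis (not along the pixel's ray), 0 where there is no reading), "K" (3x3 intrinsics, pixels), "distortion" ([k1, k2, p1, p2, k3] as OpenCV has them; the pictures are not rectified), "xyz" and "rotation" of the camera in the world. Camera axes: x right, y up, looking along -z (the intrinsics and any distortion apply to the point x, -y, -z); pixel columns grow to the right and rows downward; lengths in mm; the calibration is good to about 2 mm. A picture is of the moment at which its call begins.
- bot.sign_off(): hands the job in; it is judged then, once.
The state is a dict: "time_s": time; "joint_positions": joint angles; "joint_vel": joint speeds; "tau": joint torques, N m; "ee_pos": TCP position; "tcp_rot": TCP orientation; "wrist_force": force on the tool from outside, world axes, zero at the start; "wrist_torque": the same for the moment, N m; "finger_gap": finger opening in mm; "grip_force": force on a finger pad.
Only numpy, scipy, OpenCV 4.12 (cv2) and the standard library are available. Lean on these libraries where they do the work, as an engineer would, in place of code of your own. Each camera call takes 0.05 s, during which the arm holds its last target. There are 200 camera calls.

### The job

Of the three look-alike substrate bottles in the sloping rack, one has dried out and weighs about half as much as the other two. Find it by feeling the bottles' weights, set it down gently, standing upright, on the floor of the red reject crate, and leave the two heavy ones seated in the rack. Do not knock over a bottle or disturb the things around.

Things in the scene. Friction and masses are not known exactly. Their poses are not given: they have to be found in the camera images.
- rack: fixed brown steel rack, 350 mm long, 340 high. Origin on the table under its middle, z up, y along its row of 3 cells at y -105, 0, 105 mm. Seated bottles lean 30 deg (0.524 rad) towards the rack's -x (robot) side; underside centre at x 45, z 55, cap middle at x -27, z 181 mm. Draw them out and put them back along their lean.
- rack_seat (a point): centre of the middle cell's sloping floor, where the middle bottle's underside sits. A bottle leans on bars on its -x side that reach 70 mm up along it; dividers between cells reach 40 mm (3 to 4 mm play each side), a lip behind 18 mm, end walls (y +-150 mm) 70 mm.
- rack_rail (a point): middle of a fixed 14 mm square rail along the whole row, 150 mm straight above the caps (rack x -24, z 331 mm), with arms back to two posts at x 115, y +-166 mm. It blocks a hand from straight above the caps; a tool tilted with the bottles passes in front of it.
- bottle_0: one of 3 look-alike opaque square bottles: brown, pale band on top, 70 x 70 x 105 mm, white neck to 125 mm, square green cap 40 x 40 mm from 125 to 165 mm. Weighs about 0.6 kg moist, 0.28 kg dried out; any of the three may be the dry one. Origin: centre of underside; z along the bottle to the cap, y level along the row. Hold by the cap's two y faces, 145 mm up, tool in line with the bottle.
- bottle_1: one of 3 look-alike opaque square bottles: brown, pale band on top, 70 x 70 x 105 mm, white neck to 125 mm, square green cap 40 x 40 mm from 125 to 165 mm. Weighs about 0.6 kg moist, 0.28 kg dried out; any of the three may be the dry one. Origin: centre of underside; z along the bottle to the cap, y level along the row. Hold by the cap's two y faces, 145 mm up, tool in line with the bottle.
- bottle_2: one of 3 look-alike opaque square bottles: brown, pale band on top, 70 x 70 x 105 mm, white neck to 125 mm, square green cap 40 x 40 mm from 125 to 165 mm. Weighs about 0.6 kg moist, 0.28 kg dried out; any of the three may be the dry one. Origin: centre of underside; z along the bottle to the cap, y level along the row. Hold by the cap's two y faces, 145 mm up, tool in line with the bottle.
- crate: fixed red open-topped reject crate, 200 mm (x) by 190 mm (y), 70 mm high, walls and floor 6 mm. Origin at the centre of its underside, inner floor at z 6 mm.
- disinfectant: bystander: white round bottle with a blue cap, 64 mm across, 170 mm tall, standing; origin at the centre of its underside.
- spawn_jar: bystander: amber jar with a yellow lid, 72 mm across, 100 mm tall, standing; origin at the centre of its underside.
There are look-alikes about, which are no part of the job. What is shaped like the bottle_2 but yellow is not meant. Leave any pink look-alike of the bottle_0 alone.

How it is judged (in metres and radians):
At the end, for the whole second after the job is handed in: The dried-out bottle (the one that presses on the crate with less than 4.2 N) stands upright, within 0.12 rad, on the floor of the reject crate, released and at rest; the other two sit at rest in cells of the rack, within about 12 mm of fully seated and still leaning 30 deg within 7 deg ((((x of bottle_0 in the frame of crate between -0.075 and 0.075 m and y of bottle_0 in the frame of crate between -0.07 and 0.07 m and z of bottle_0 in the frame of crate below 0.015 m and angle between bottle_0's own z axis and vertical below 0.12 rad and linear speed of bottle_0 below 0.02 m/s and contact force between bottle_0 and crate between 1.2 and 4.2 N) and (x of bottle_1 in the frame of rack between 0.03 and 0.06 m and y of bottle_1 in the frame of rack between -0.125 and 0.125 m and z of bottle_1 in the frame of rack between 0.043 and 0.067 m and angle between bottle_1's own z axis and vertical between 0.4 and 0.65 rad and linear speed of bottle_1 below 0.02 m/s) and (x of bottle_2 in the frame of rack between 0.03 and 0.06 m and y of bottle_2 in the frame of rack between -0.125 and 0.125 m and z of bottle_2 in the frame of rack between 0.043 and 0.067 m and angle between bottle_2's own z axis and vertical between 0.4 and 0.65 rad and linear speed of bottle_2 below 0.02 m/s)) or ((x of bottle_1 in the frame of crate between -0.075 and 0.075 m and y of bottle_1 in the frame of crate between -0.07 and 0.07 m and z of bottle_1 in the frame of crate below 0.015 m and angle between bottle_1's own z axis and vertical below 0.12 rad and linear speed of bottle_1 below 0.02 m/s and contact force between bottle_1 and crate between 1.2 and 4.2 N) and (x of bottle_0 in the frame of rack between 0.03 and 0.06 m and y of bottle_0 in the frame of rack between -0.125 and 0.125 m and z of bottle_0 in the frame of rack between 0.043 and 0.067 m and angle between bottle_0's own z axis and vertical between 0.4 and 0.65 rad and linear speed of bottle_0 below 0.02 m/s) and (x of bottle_2 in the frame of rack between 0.03 and 0.06 m and y of bottle_2 in the frame of rack between -0.125 and 0.125 m and z of bottle_2 in the frame of rack between 0.043 and 0.067 m and angle between bottle_2's own z axis and vertical between 0.4 and 0.65 rad and linear speed of bottle_2 below 0.02 m/s)) or ((x of bottle_2 in the frame of crate between -0.075 and 0.075 m and y of bottle_2 in the frame of crate between -0.07 and 0.07 m and z of bottle_2 in the frame of crate below 0.015 m and angle between bottle_2's own z axis and vertical below 0.12 rad and linear speed of bottle_2 below 0.02 m/s and contact force between bottle_2 and crate between 1.2 and 4.2 N) and (x of bottle_0 in the frame of rack between 0.03 and 0.06 m and y of bottle_0 in the frame of rack between -0.125 and 0.125 m and z of bottle_0 in the frame of rack between 0.043 and 0.067 m and angle between bottle_0's own z axis and vertical between 0.4 and 0.65 rad and linear speed of bottle_0 below 0.02 m/s) and (x of bottle_1 in the frame of rack between 0.03 and 0.06 m and y of bottle_1 in the frame of rack between -0.125 and 0.125 m and z of bottle_1 in the frame of rack between 0.043 and 0.067 m and angle between bottle_1's own z axis and vertical between 0.4 and 0.65 rad and linear speed of bottle_1 below 0.02 m/s)))); the robot touches nothing.
It fails at once if a bottle is knocked over or tipped more than 69 degrees from upright (angle between any of bottle_0, bottle_1, bottle_2's own z axis and vertical above 1.2 rad).
It fails at once if a bottle is dropped or slammed into the crate instead of being set down (faster than 0.7 m/s, a fall of 25 mm, at the crate and with its underside less than 60 mm up) ((horizontal distance between bottle_0 and crate below 0.13 m and height (world z) of bottle_0 below 0.06 m and linear speed of bottle_0 above 0.7 m/s) or (horizontal distance between bottle_1 and crate below 0.13 m and height (world z) of bottle_1 below 0.06 m and linear speed of bottle_1 above 0.7 m/s) or (horizontal distance between bottle_2 and crate below 0.13 m and height (world z) of bottle_2 below 0.06 m and linear speed of bottle_2 above 0.7 m/s)).
It fails at once if a bystander is moved more than 30 mm (distance of any of disinfectant, spawn_jar from where it was at the start of the episode above 0.03 m).
It also fails if it takes over 64 s, if anything falls off the work surface, if the arm or the gripper's body presses on something with over 40 N, if the wrist force passes 120 N, or if a joint passes its speed limit or range.

## Working session

There is one attempt and no reset: what is moved stays moved. The work goes in short steps, Python scripts to look and compute and a tool call to move; the robot and the scene stay as the last step left them, time stands still between calls to the robot, and variables do not carry over. Pictures are saved under pics/ and viewed, at most 10 in all, crops included, and the job is handed in when it is done.

Besides the shell and the picture viewer there is one more tool, called by a JSON object that holds its "name" and its "arguments". arm_command: Moves the arm, as the interface text tells. Scaled input: -1 to 1 covers 0.4 m each way for a shift and 180 degrees each way for a turn. Its arguments: {"type":"object","properties":{"targets":{"type":"array"}},"required":["targets"]}

```bash
mkdir -p pics; cat > h.py <<'E'
import numpy as np, cv2
from scipy.spatial.transform import Rotation as R
from plant import bot
def Rm(r):
    r=np.array(r,float)
    return r if r.shape==(3,3) else R.from_quat(r).as_matrix()
def cloud(f):
    d=f["depth"]; h,w=d.shape
    u,v=np.meshgrid(np.arange(w),np.arange(h))
    p=cv2.undistortPoints(np.stack([u,v],-1).reshape(-1,1,2).astype(np.float64),np.array(f["K"],float),np.array(f["distortion"],float)).reshape(h,w,2)
    c=np.stack([p[...,0]*d,-p[...,1]*d,-d],-1)
    W=c@Rm(f["rotation"]).T+np.array(f["xyz"],float)
    W[d<=0]=np.nan
    return W
E
python3 - <<'E'
from h import *
for n in ("side","top"):
    f=bot.grab_frame(n); cv2.imwrite(f"pics/{n}0.png",f["frame"]); np.save(f"{n}0.npy",cloud(f)); print(n,f["xyz"],f["rotation"],f["K"])
print(bot.observe())
E
```

```text
side [  52.96024148 1053.19818653 1423.50835546] [-0.07688903  0.34480877  0.91042677 -0.21521636] [[555.21162989   0.         317.18608439]
 [  0.         555.21162989 249.67504921]
 [  0.           0.           1.        ]]
top [ 369.99908153   52.9208561  1383.49967116] [-0.04711918  0.05221039  0.70551273 -0.70519901] [[434.77836644   0.         318.1252648 ]
 [  0.         434.77836644 242.22146364]
 [  0.           0.           1.        ]]
{'time_s': 0.1, 'joint_positions': array([-1.44062153,  0.43516522,  0.02498433,  1.57399692, -0.01161449,
        1.13394697, -0.07509092]), 'joint_vel': array([ 0.00042834, -0.00137294, -0.00027157,  0.00020988,  0.00012977,
        0.00149162, -0.00163581]), 'tau': array([ 2.99912506e-03, -6.71754813e+01,  1.02799449e+00, -3.16902351e+01,
        1.57555979e-02,  7.24551137e-03,  1.86701897e-05]), 'ee_pos': array([144.11772944, 607.66017383, 191.40072668]), 'tcp_rot': array([ 1.16162580e-01,  9.93229976e-01, -6.85293531e-04, -2.10713554e-05]), 'wrist_force': array([-0.23010399, -0.10377104, -0.75012285]), 'wrist_torque': array([ 0.0167341 , -0.0288107 ,  0.03238966]), 'grip_force': 0.0, 'finger_gap': 85.41860198175917}
```

View pics/side0.png

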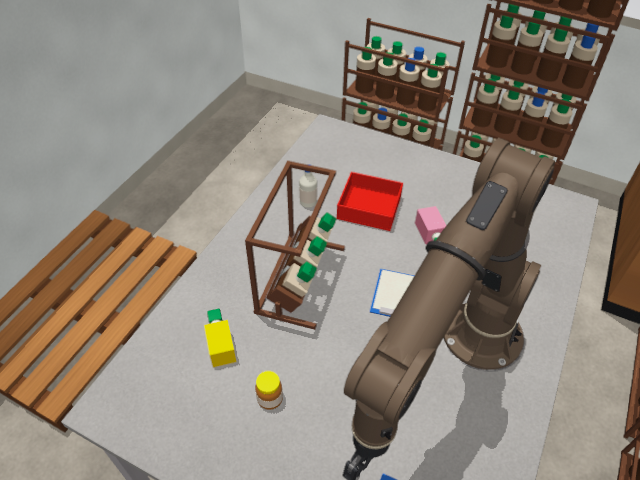

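View pics/top0.png

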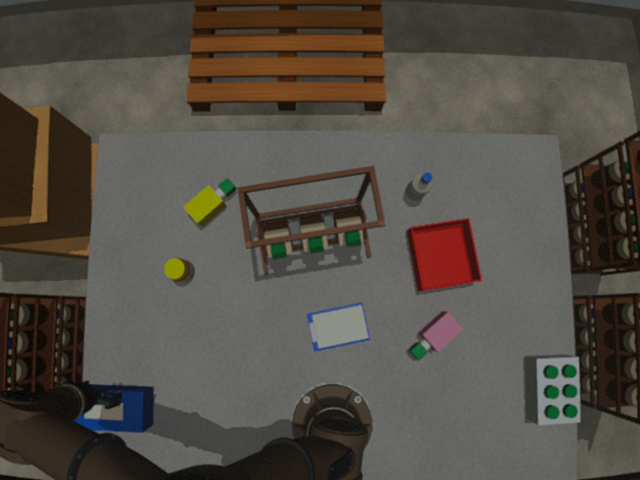

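Side view: the three green caps are in the rack at (327,222), (317,246) and (306,271), the crate is at (371,200), the disinfectant at (308,188) and the jar at (268,388). In the top view the caps are at (278,250), (316,243) and (352,238), and the crate at (444,255).

Possible mix-ups (top view): a yellow lying look-alike at (205,204), a pink lying one at (440,332), and a tray of green caps at (558,390). The right ones are the three brown bottles standing in the rack. I'll fit the rack pose from the caps and check the choice in a close crop.

```bash
cat > m.py <<'E'
from h import *
from scipy.optimize import least_squares
P=[];Q=[];Rl=[]
for n,(a,b,c,d) in (("top",(255,225,372,262)),("side",(290,205,345,288))):
    im=cv2.imread(f"pics/{n}0.png").astype(int); W=np.load(f"{n}0.npy")
    g=(im[...,1]>im[...,2]+40)&(im[...,1]>im[...,0]+25)
    g=cv2.erode(g.astype(np.uint8),np.ones((2,2)))>0
    m=np.zeros_like(g); m[b:d,a:c]=1
    p=W[g&m]; p=p[np.isfinite(p).all(1)&(p[:,2]>120)&(p[:,2]<230)]
    print(n,len(p),np.median(p,0)); P.append(p)
    r=(im[...,2]>im[...,1]+90)&(im[...,2]>120)&(W[...,2]>-20)&(W[...,2]<90)
    q=W[r]; q=q[(q[:,0]>200)&(q[:,0]<800)&(q[:,1]<0)&(q[:,1]>-600)]
    rim=q[q[:,2]>62]; fl=q[q[:,2]<15]
    rect=cv2.minAreaRect(rim[:,:2].astype(np.float32)); print("crate",n,rect,"rim z",np.median(rim[:,2]),"floor",np.median(fl,0),len(fl))
    z=W[...,2]; rr=W[(z>326)&(z<345)&(W[...,0]>350)&(W[...,0]<620)&(abs(W[...,1]-50)<300)]
    Rl.append(rr); print("rail pts",len(rr))
def res(t,pts,full=False):
    x,y,th=t; c,s=np.cos(th),np.sin(th)
    l=np.c_[(pts[:,0]-x)*c+(pts[:,1]-y)*s,-(pts[:,0]-x)*s+(pts[:,1]-y)*c,pts[:,2]]
    k=np.clip(np.round(l[:,1]/105),-1,1)
    a=np.radians(30); d=l-np.c_[0*k-27,105*k,0*k+181]
    ux=np.array([np.cos(a),0,np.sin(a)]); uz=np.array([-np.sin(a),0,np.cos(a)])
    q=np.abs(np.c_[d@ux,d[:,1],d@uz])-20
    return np.linalg.norm(np.maximum(q,0),axis=1)+np.minimum(q.max(1),0)
for pts in (P[0],P[1],np.vstack(P)):
    m=np.median(pts,0)
    s=min((least_squares(res,[m[0]+30,m[1]+dy,th],args=(pts,),loss="soft_l1",f_scale=2) for dy in(-20,0,20) for th in(0,.15)),key=lambda s:s.cost)
    print("rack",s.x, "rms",np.sqrt(np.mean(res(s.x,pts)**2)),np.median(res(s.x,pts)))
for rr in Rl:
    x,y,th=s.x; c,sn=np.cos(th),np.sin(th); l=np.c_[(rr[:,0]-x)*c+(rr[:,1]-y)*sn,-(rr[:,0]-x)*sn+(rr[:,1]-y)*c,rr[:,2]]
    f=l[abs(l[:,0]+24)<25]; print("rail local x,y range",np.median(f[:,0]),np.percentile(f[:,1],[1,99]),np.median(f[:,2]))
im=cv2.imread("pics/side0.png")[160:335,235:415]; cv2.imwrite("pics/crop0.png",cv2.resize(im,None,fx=3.2,fy=3.2,interpolation=cv2.INTER_CUBIC))
E
python3 m.py
```

```text
top 323 [534.37928104  50.14962414 202.22988185]
crate top ((521.1614379882812, -349.9729309082031), (197.36082458496094, 188.65647888183594), 9.420442581176758) rim z 70.12033909659385 floor [ 516.76471441 -355.23205842    6.36934184] 2595
rail pts 1283
side 586 [530.4431252   70.3262522  193.17224427]
crate side ((522.0460815429688, -347.06854248046875), (200.57528686523438, 199.99288940429688), 8.847445487976074) rim z 67.6606438047072 floor [ 528.56557078 -375.79927348    5.83984034] 1285
rail pts 898
rack [5.63187349e+02 5.04505710e+01 1.67248243e-01] rms 1.8325438611529836 -0.20289685202538266
rack [5.64631541e+02 5.76789900e+01 1.62156741e-01] rms 2.4632434326619785 -0.30202572766856406
rack [5.63341621e+02 5.74918025e+01 1.62399587e-01] rms 2.3365749599918835 -0.2677870149477286
rail local x,y range -24.28369053411253 [-171.11851721  169.84643962] 337.66703327373443
rail local x,y range -23.484435519913877 [-172.10736081  175.09778763] 336.7311121751329
```

View pics/crop0.png

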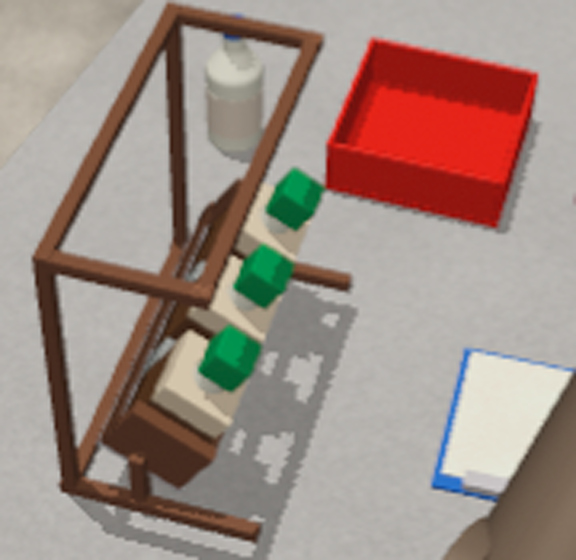

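The crop shows three brown bottles with green caps at crop (230,358), (264,275) and (295,198), seated in the rack, so these are the right ones. The rail ends lie symmetric about y≈57, which confirms the rack pose: about (563, 57.5), yaw 0.162. The crate is at (521.5, -349), yaw 0.16.

```bash
cat > t.py <<'E'
from h import *
RX,RY,TH=563.5,57.0,0.1624
Rz=R.from_euler('z',TH)
def tool(tilt): # tilt back from vertical, tool y along rack y
    a=np.radians(tilt); z=np.array([np.sin(a),0,-np.cos(a)]); y=np.array([0,1.,0]); return Rz*R.from_matrix(np.c_[np.cross(y,z),y,z])
AX=Rz.apply([-.5,0,np.cos(np.pi/6)])
UX=Rz.apply([np.cos(np.pi/6),0,.5])
def grasp(k,up=0,off=0): # TCP for gripping, 'up' mm along the lean
    return np.array([RX,RY,0])+Rz.apply([45,105*k,55])+AX*(126+up)+UX*off
def plan(p,rot,n=None,cur=None):
    o=bot.observe(); c=(R.from_quat(o["tcp_rot"]),np.array(o["ee_pos"])) if cur is None else cur
    d=np.array(p)-c[1]; rv=(rot*c[0].inv()).as_rotvec()
    m=max(np.linalg.norm(d)/50,np.degrees(np.linalg.norm(rv))/8.59)
    n=n or int(np.ceil(m)); print("d mm",d.round(1),"rv deg",np.degrees(rv).round(2),"min rows",round(m,2))
    print(f"row/{n}:",[*(d/400/n).round(4),*(rv/np.pi/n).round(4)])
    return (rot,np.array(p))
def st():
    o=bot.observe(); print(o["time_s"],o["ee_pos"].round(1),"F",o["wrist_force"].round(2),"T",o["wrist_torque"].round(2),o["finger_gap"],o["grip_force"],"j",o["joint_positions"].round(2))
E
python3 - <<'E'
from t import *
g=grasp(1,100,0); print(g,grasp(1))
c=plan(g,tool(30)); plan(grasp(1),tool(30),5,c)
W=np.load("top0.npy"); print("jar",W[269,176],"disinf",W[178,426],"crate floor",W[255,444])
E
```

```text
[479.41759422 149.62369588 250.72174126] [528.75969806 157.70805043 164.11920088]
d mm [ 335.3 -458.    59.3] rv deg [ -0.99 -30.17  22.14] min rows 11.41
row/12: [np.float64(0.0699), np.float64(-0.0954), np.float64(0.0124), np.float64(-0.0005), np.float64(-0.014), np.float64(0.0103)]
d mm [ 49.3   8.1 -86.6] rv deg [0. 0. 0.] min rows 2.0
row/5: [np.float64(0.0247), np.float64(0.004), np.float64(-0.0433), np.float64(0.0), np.float64(0.0), np.float64(0.0)]
jar [470.79327908 467.62136028 101.05130854] disinf [ 731.51744731 -271.03084033  167.03450741] crate floor [ 523.86193693 -364.18696795    1.58722059]
```

{"name": "arm_command", "arguments": {"targets": [[[0.056,-0.076,0.01,0,-0.011,0.008,85],[0.056,-0.076,0.01,0,-0.011,0.008,85],[0.056,-0.076,0.01,0,-0.011,0.008,85],[0.056,-0.076,0.01,0,-0.011,0.008,85],[0.056,-0.076,0.01,0,-0.011,0.008,85]]]}}

```text
time_s: 0.6
ee_pos: [256.9, 454.6, 212.0]
tcp_rot: [0.053, 0.995, 0.01, 0.086]
wrist_force: [0.8, -0.0, -0.2]
finger_gap: 85.0
grip_force: 0.0
```

{"name": "arm_command", "arguments": {"targets": [[[0.056,-0.076,0.01,0,-0.011,0.008,85],[0.056,-0.076,0.01,0,-0.011,0.008,85],[0.056,-0.076,0.01,0,-0.011,0.008,85],[0.056,-0.076,0.01,0,-0.011,0.008,85],[0.056,-0.076,0.01,0,-0.011,0.008,85]]]}}

```text
time_s: 1.1
ee_pos: [368.8, 302.6, 232.1]
tcp_rot: [-0.011, 0.985, 0.02, 0.171]
wrist_force: [1.2, 0.7, 0.1]
finger_gap: 84.9
grip_force: 0.0
```

{"name": "arm_command", "arguments": {"targets": [[[0.056,-0.076,0.01,0,-0.011,0.008,85],[0.056,-0.076,0.01,0,-0.011,0.008,85],[0.056,-0.076,0.01,0,-0.011,0.008,85],[0.056,-0.076,0.01,0,-0.011,0.008,85],[0,0,0,0,0,0,85]]]}}

```text
time_s: 1.6
ee_pos: [458.8, 177.7, 247.8]
tcp_rot: [-0.058, 0.969, 0.027, 0.237]
wrist_force: [0.3, -0.1, -0.1]
finger_gap: 84.4
grip_force: 0.0
```

```bash
python3 - <<'E'
from t import *
st(); c=plan(grasp(1,100),tool(30)); plan(grasp(1),tool(30),5)
f=bot.grab_frame("wrist"); cv2.imwrite("pics/w1.png",f["frame"]); np.save("w1.npy",cloud(f)); print(f["xyz"])
im=f["frame"].astype(int); W=cloud(f); g=(im[...,1]>im[...,2]+40)&(im[...,1]>im[...,0]+25)&(W[...,2]>140)&(W[...,2]<230)
p=W[g]; l=Rz.inv().apply(p-[RX,RY,0])
for k in(-1,0,1):
    q=l[abs(l[:,1]-105*k)<50]
    if len(q)>50: print(k,len(q),"y ext",np.percentile(q[:,1],[2,98]),"mid",np.percentile(q[:,1],[2,98]).mean()-105*k,"x",np.percentile(q[:,0],[2,98]),"z",np.percentile(q[:,2],[2,98]))
E
```

```text
1.6 [458.8 177.7 247.8] F [ 0.25 -0.08 -0.11] T [-0.12  0.52  0.05] 84.38369963287073 0.0 j [-1.06 -0.15  0.35  2.24  0.47  0.67  0.67]
d mm [ 20.6 -28.1   2.9] rv deg [-1.04 -2.63  2.02] min rows 0.7
row/1: [np.float64(0.0516), np.float64(-0.0701), np.float64(0.0073), np.float64(-0.0058), np.float64(-0.0146), np.float64(0.0112)]
d mm [ 70.  -20.  -83.7] rv deg [-1.04 -2.63  2.02] min rows 2.22
row/5: [np.float64(0.035), np.float64(-0.01), np.float64(-0.0418), np.float64(-0.0012), np.float64(-0.0029), np.float64(0.0022)]
[316.54115992 156.32369883 378.63137496]
-1 2235 y ext [-102.13617765  -85.9412687 ] mid 10.961276828641985 x [-50.4842184  -10.54458188] z [164.62248742 206.41257072]
0 3698 y ext [-18.6630575   18.72727104] mid 0.032106771554246905 x [-51.80273364 -16.83113818] z [167.79169664 206.65880407]
1 3042 y ext [ 85.58188129 122.70297417] mid -0.8575722698228958 x [-52.0364532  -20.64255954] z [169.87340523 206.73647738]
```

{"name": "arm_command", "arguments": {"targets": [[[0.052,-0.07,0.007,-0.006,-0.0146,0.011,85],[0,0,0,0,0,0,85],[0.04,0.0065,-0.07,0,0,0,85],[0.04,0.0065,-0.07,0,0,0,85],[0,0,0,0,0,0,85]]]}}

```text
time_s: 2.15
ee_pos: [509.8, 160.1, 191.7]
tcp_rot: [-0.081, 0.963, 0.02, 0.256]
wrist_force: [-1.0, -0.9, -0.0]
finger_gap: 84.6
grip_force: 0.0
```

```bash
python3 - <<'E'
from t import *
st(); plan(grasp(1),tool(30),3)
E
```

```text
2.15 [509.8 160.1 191.7] F [-1.01 -0.91 -0.03] T [-0.19  0.54 -0.04] 84.605659653343 0.0 j [-1.01 -0.    0.48  2.31  0.5   0.39  0.78]
d mm [ 19.   -2.4 -27.6] rv deg [ 0.27 -0.25 -0.28] min rows 0.67
row/3: [np.float64(0.0158), np.float64(-0.002), np.float64(-0.023), np.float64(0.0005), np.float64(-0.0005), np.float64(-0.0005)]
```

{"name": "arm_command", "arguments": {"targets": [[[0.0158,-0.002,-0.023,0,0,0,85],[0.0158,-0.002,-0.023,0,0,0,85],[0.0158,-0.002,-0.023,0,0,0,85],[0,0,0,0,0,0,85],[0,0,0,0,0,0,85]]]}}

```text
time_s: 2.65
ee_pos: [529.1, 158.0, 167.8]
tcp_rot: [-0.081, 0.963, 0.021, 0.258]
wrist_force: [0.4, 0.8, 0.6]
finger_gap: 85.1
grip_force: 0.0
```

```bash
python3 - <<'E'
from t import *
st(); plan(grasp(1),tool(30),1)
E
```

```text
2.65 [529.1 158.  167.8] F [0.38 0.79 0.6 ] T [-0.07  0.55  0.02] 85.06222126498244 0.0 j [-0.97  0.08  0.5   2.31  0.43  0.28  0.87]
d mm [-0.4 -0.2 -3.7] rv deg [ 0.04 -0.04 -0.29] min rows 0.07
row/1: [np.float64(-0.0009), np.float64(-0.0006), np.float64(-0.0091), np.float64(0.0002), np.float64(-0.0002), np.float64(-0.0016)]
```

{"name": "arm_command", "arguments": {"targets": [[[0,0,-0.006,0,0,0,85],[0,0,0,0,0,0,30],[0,0,0,0,0,0,20],[0,0,0,0,0,0,20],[0,0,0,0,0,0,20]]]}}

```text
time_s: 3.15
ee_pos: [529.6, 157.4, 165.0]
tcp_rot: [-0.081, 0.963, 0.021, 0.258]
wrist_force: [0.4, -0.2, 0.0]
finger_gap: 27.6
grip_force: 0.0
```

```bash
python3 - <<'E'
from t import *
st(); plan(grasp(1),tool(30),1); print((AX/400).round(5),(UX/400).round(5))
E
```

```text
3.15 [529.6 157.4 165. ] F [ 0.35 -0.17  0.05] T [-0.08  0.55  0.07] 27.581431023188518 0.0 j [-0.97  0.08  0.5   2.32  0.44  0.27  0.87]
d mm [-0.8  0.3 -0.9] rv deg [ 0.04 -0.01 -0.27] min rows 0.03
row/1: [np.float64(-0.002), np.float64(0.0009), np.float64(-0.0023), np.float64(0.0002), np.float64(-0.0001), np.float64(-0.0015)]
[-0.00123 -0.0002   0.00217] [0.00214 0.00035 0.00125]
```

```bash
python3 - <<'E'
from t import *
f=bot.grab_frame("wrist"); cv2.imwrite("pics/w2.png",f["frame"])
g=bot.grab_frame("side"); cv2.imwrite("pics/s2.png",g["frame"][120:360,180:500]); 
a=cv2.resize(f["frame"],(400,300)); b=cv2.resize(g["frame"][150:330,230:470],(400,300),interpolation=cv2.INTER_CUBIC)
cv2.imwrite("pics/c2.png",np.hstack([a,b])); st()
E
```

```text
3.25 [529.6 157.4 165. ] F [-0.33 -1.26 -0.41] T [-0.11  0.45 -0.05] 19.801843094275835 0.0 j [-0.97  0.08  0.5   2.32  0.44  0.27  0.87]
```

View pics/c2.png

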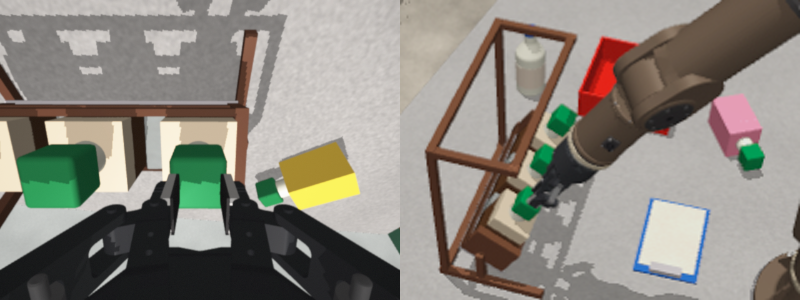

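The fingers look short of the cap: they sit at (170,200) and (232,200), with the cap at (197,175). I'll measure where they really are.

```bash
python3 - <<'E'
from t import *
print("grip_depth",bot.grip_depth)
o=bot.observe(); Rt=R.from_quat(o["tcp_rot"])
for n in("wrist","side","top"):
    f=bot.grab_frame(n); im=f["frame"].astype(int); W=cloud(f); np.save(n+"3.npy",W); cv2.imwrite(f"pics/{n}3.png",f["frame"])
    l=Rt.inv().apply((W-o["ee_pos"]).reshape(-1,3)).reshape(W.shape)
    near=(np.abs(l[...,:2])<60).all(-1)&(l[...,2]>-90)&(l[...,2]<60)
    dark=near&(im.max(-1)<75); q=l[dark]
    g=near&(im[...,1]>im[...,2]+40)&(im[...,1]>im[...,0]+25); c=l[g]
    for nm,a in(("dark",q),("cap",c)):
        if len(a)>20: print(n,nm,len(a),"tool-frame 1/50/99%",np.percentile(a,[1,50,99],axis=0).round(0).tolist())
st()
E
```

```text
grip_depth 18.700000000000003
wrist dark 6110 tool-frame 1/50/99% [[-8.0, -35.0, -90.0], [11.0, -1.0, -77.0], [43.0, 36.0, 59.0]]
wrist cap 6467 tool-frame 1/50/99% [[-18.0, -19.0, -44.0], [11.0, -1.0, -38.0], [20.0, 17.0, -9.0]]
side dark 83 tool-frame 1/50/99% [[-35.0, -30.0, -90.0], [-6.0, 25.0, -54.0], [28.0, 58.0, 60.0]]
side cap 183 tool-frame 1/50/99% [[-21.0, -15.0, -42.0], [-10.0, 19.0, -27.0], [17.0, 25.0, -0.0]]
top dark 281 tool-frame 1/50/99% [[-42.0, -57.0, -89.0], [-6.0, 10.0, -20.0], [43.0, 52.0, 60.0]]
top cap 110 tool-frame 1/50/99% [[-20.0, -17.0, -43.0], [-12.0, 1.0, -38.0], [14.0, 15.0, -21.0]]
3.4 [529.6 157.3 164.9] F [-0.39  0.79 -0.28] T [-0.07  0.51 -0.  ] 19.930284547748503 0.0 j [-0.97  0.08  0.5   2.32  0.44  0.27  0.87]
```

```bash
python3 - <<'E'
from t import *
a=cv2.resize(cv2.imread("pics/wrist3.png")[180:440,180:460],(560,520)); 
b=cv2.imread("pics/w1.png"); b=cv2.resize(b,(240,180)); c=np.zeros((520,240,3),np.uint8); c[:180]=b
t=cv2.imread("pics/top3.png")[225:285,240:320]; c[200:380]=cv2.resize(t,(240,180),interpolation=cv2.INTER_CUBIC)
cv2.imwrite("pics/c3.png",np.hstack([a,c]))
E
```

```text
(no output)
```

View pics/c3.png

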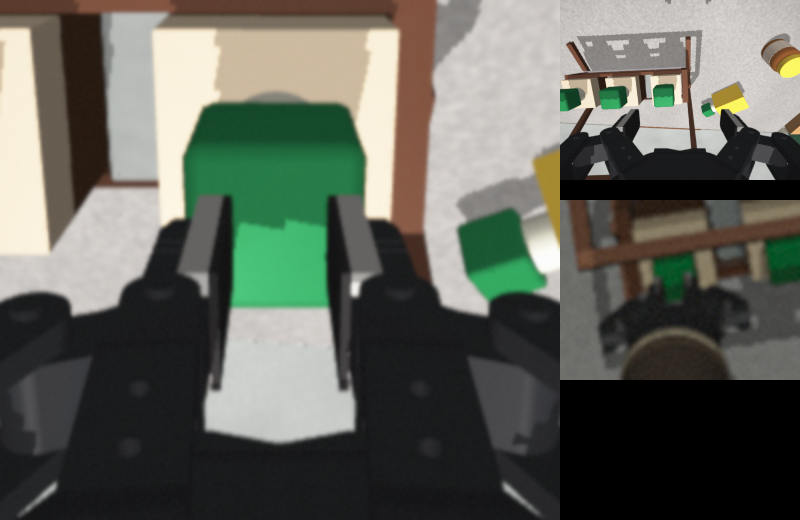

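The crop shows the fingers (tips at (205,210) and (350,210)) in front of the cap instead of beside it. I'll read the tip depth.

```bash
python3 - <<'E'
from t import *
o=bot.observe(); Rt=R.from_quat(o["tcp_rot"])
W=np.load("wrist3.npy"); l=Rt.inv().apply((W-o["ee_pos"]).reshape(-1,3)).reshape(W.shape)
for cx,cy in((205,205),(205,230),(195,268),(345,205),(355,230),(218,300),(345,320),(270,160),(280,270),(170,235),(395,235)):
    u,v=180+cx//2,180+cy//2; print((cx,cy),(u,v),l[v,u].round(0))
E
```

```text
(205, 205) (282, 282) [nan nan nan]
(205, 230) (282, 295) [ 11. -14. -61.]
(195, 268) (277, 314) [ 10. -14. -75.]
(345, 205) (352, 282) [ 11.  13. -50.]
(355, 230) (357, 295) [ 11.  14. -62.]
(218, 300) (289, 330) [  6. -10. -77.]
(345, 320) (352, 340) [  2.  11. -78.]
(270, 160) (315, 260) [ 16.  -2. -38.]
(280, 270) (320, 315) [ -9.   0. -39.]
(170, 235) (265, 297) [  7. -21. -54.]
(395, 235) (377, 297) [  7.  22. -55.]
```

Depth shows the real fingertips lie about 45–48 mm behind the reported TCP along the tool axis, with no sideways offset. I'll open and advance about 42 mm along the lean.

{"name": "arm_command", "arguments": {"targets": [[[0,0,0,0,0,0,85],[0,0,0,0,0,0,85],[0,0,0,0,0,0,85],[0,0,0,0,0,0,85],[0,0,0,0,0,0,85]]]}}

```text
time_s: 3.9
ee_pos: [529.6, 157.3, 164.9]
tcp_rot: [-0.081, 0.963, 0.021, 0.258]
wrist_force: [-0.9, 0.2, -0.3]
finger_gap: 84.8
grip_force: 0.0
```

{"name": "arm_command", "arguments": {"targets": [[[0,0,0,0,0,0,85],[0.017,0.0028,-0.03,0,0,0,85],[0.017,0.0028,-0.03,0,0,0,85],[0.017,0.0028,-0.03,0,0,0,85],[0,0,0,0,0,0,85]]]}}

```text
time_s: 4.4
ee_pos: [549.9, 160.4, 127.7]
tcp_rot: [-0.081, 0.963, 0.021, 0.257]
wrist_force: [0.2, -0.5, 0.1]
finger_gap: 85.0
grip_force: 0.0
```

```bash
cat > w.py <<'E'
from t import *
def tips(show=True):
    f=bot.grab_frame("wrist"); im=f["frame"].astype(int); W=cloud(f)
    o=bot.observe(); Rt=R.from_quat(o["tcp_rot"]); l=Rt.inv().apply((W-o["ee_pos"]).reshape(-1,3)).reshape(W.shape)
    near=(np.abs(l[...,0])<16)&(np.abs(l[...,1])<70)&(l[...,2]>-110)&(l[...,2]<30)
    d=l[near&(im.max(-1)-im.min(-1)<14)&(im.max(-1)<140)]
    for s in(-1,1):
        q=d[(d[:,1]*s>5)]
        if len(q): print("finger",s,len(q),"tip z",np.percentile(q[:,2],[90,97,99.5]).round(1))
    c=l[near&(im[...,1]>im[...,2]+40)&(im[...,1]>im[...,0]+25)&(np.abs(l[...,1])<40)]
    if len(c): print("cap",len(c),"z",np.percentile(c[:,2],[1,5,50]).round(1),"y",np.percentile(c[:,1],[1,99]).round(1))
    return f
E
python3 - <<'E'
from w import *
st(); tips(); plan(grasp(1,-42),tool(30),1)
E
```

```text
4.4 [549.9 160.4 127.7] F [ 0.2  -0.49  0.11] T [-0.11  0.5  -0.03] 84.95877906309005 0.0 j [-0.89  0.2   0.47  2.32  0.37  0.15  0.93]
finger -1 11994 tip z [-68.9 -58.8 -52.7]
finger 1 11908 tip z [-69.1 -59.5 -53.8]
cap 10392 z [-81.8 -81.3 -80.4] y [-19.4  18.1]
d mm [-0.3  1.  -0.5] rv deg [ 0.12 -0.08 -0.23] min rows 0.03
row/1: [np.float64(-0.0007), np.float64(0.0024), np.float64(-0.0013), np.float64(0.0007), np.float64(-0.0005), np.float64(-0.0013)]
```

{"name": "arm_command", "arguments": {"targets": [[[0,0,0,0,0,0,50],[0,0,0,0,0,0,30],[0,0,0,0,0,0,20],[0,0,0,0,0,0,20],[0,0,0,0,0,0,20]]]}}

```text
time_s: 4.95
ee_pos: [550.0, 160.5, 129.6]
tcp_rot: [-0.08, 0.963, 0.021, 0.258]
wrist_force: [-3.5, -1.8, 7.1]
finger_gap: 39.8
grip_force: 59.3
```

```bash
python3 - <<'E'
from w import *
st(); tips(); st()
E
```

```text
4.95 [550.  160.5 129.6] F [-3.51 -1.8   7.12] T [-0.26  0.59 -0.13] 39.780241475804075 59.32888448238373 j [-0.89  0.2   0.47  2.32  0.37  0.15  0.93]
finger -1 10433 tip z [-78.9 -61.1 -50.8]
finger 1 10304 tip z [-79.  -61.6 -51.4]
cap 10278 z [-81.  -80.5 -79.6] y [-19.   19.4]
5.0 [550.  160.5 129.6] F [-3.29 -3.26  7.62] T [-0.3   0.56 -0.06] 39.826813372833485 59.32690143585205 j [-0.89  0.2   0.47  2.32  0.37  0.15  0.93]
```

Cap gripped (39.8 mm gap, 59 N). I'll lift about 56 mm along the lean and weigh.

{"name": "arm_command", "arguments": {"targets": [[[-0.01,-0.0016,0.018,0,0,0,20],[-0.019,-0.0031,0.034,0,0,0,20],[-0.019,-0.0031,0.034,0,0,0,20],[-0.019,-0.0031,0.034,0,0,0,20],[0.002,0.0004,0.001,0,0,0,20]]]}}

```text
time_s: 5.5
ee_pos: [522.8, 156.4, 178.2]
tcp_rot: [-0.081, 0.963, 0.022, 0.258]
wrist_force: [0.2, 0.8, -6.0]
finger_gap: 39.6
grip_force: 62.7
```

{"name": "arm_command", "arguments": {"targets": [[[0,0,0,0,0,0,20],[0,0,0,0,0,0,20],[0,0,0,0,0,0,20],[0,0,0,0,0,0,20],[0,0,0,0,0,0,20]]]}}

```text
time_s: 6.0
ee_pos: [523.7, 156.1, 176.7]
tcp_rot: [-0.081, 0.963, 0.021, 0.257]
wrist_force: [1.0, -0.3, -5.7]
finger_gap: 39.6
grip_force: 62.7
```

```bash
python3 - <<'E'
from w import *
F=[]
for i in range(6): bot.grab_frame("wrist"); F.append(bot.observe()["wrist_force"])
print(np.mean(F,0),np.std(F,0)); st(); tips()
E
```

```text
[-0.03587486 -0.18578033 -6.1847238 ] [0.34429692 0.39128127 0.50845089]
6.3 [523.9 156.4 177.2] F [-0.2   0.18 -6.03] T [-0.27  1.43  0.05] 39.20958821654377 62.70020842552185 j [-1.01  0.05  0.52  2.31  0.45  0.32  0.85]
finger -1 10496 tip z [-78.9 -61.5 -50.9]
finger 1 10454 tip z [-78.9 -61.2 -50.7]
cap 10224 z [-80.9 -80.5 -79.5] y [-19.   19.2]
```

6.2 N, so this one is heavy (0.6 kg). I'll put it back along the lean.

{"name": "arm_command", "arguments": {"targets": [[[0.016,0.0026,-0.029,0,0,0,20],[0.016,0.0026,-0.029,0,0,0,20],[0.016,0.0026,-0.029,0,0,0,20],[0.012,0.002,-0.022,0,0,0,20],[0.0045,0.0008,-0.0085,0,0,0,20]]]}}

```text
time_s: 6.85
ee_pos: [550.2, 160.8, 129.7]
tcp_rot: [-0.081, 0.963, 0.021, 0.258]
wrist_force: [-11.5, -4.9, 12.7]
finger_gap: 39.3
grip_force: 65.2
```

```bash
python3 - <<'E'
from w import *
st()
E
```

```text
6.85 [550.2 160.8 129.7] F [-11.48  -4.91  12.7 ] T [-0.84  1.7  -0.35] 39.32553812706995 65.22188186645508 j [-0.9   0.2   0.48  2.32  0.35  0.15  0.95]
```

{"name": "arm_command", "arguments": {"targets": [[[0,0,0,0,0,0,85],[0,0,0,0,0,0,85],[0,0,0,0,0,0,85],[0,0,0,0,0,0,85],[0,0,0,0,0,0,85]]]}}

```text
time_s: 7.35
ee_pos: [550.0, 161.1, 130.9]
tcp_rot: [-0.081, 0.962, 0.022, 0.258]
wrist_force: [0.5, -0.1, 0.2]
finger_gap: 84.7
grip_force: 0.0
```

{"name": "arm_command", "arguments": {"targets": [[[-0.037,-0.006,0.065,0,0,0,85],[-0.037,-0.006,0.065,0,0,0,85],[0,0,0,0,0,0,85],[0.021,-0.12,0,0,0,0,85],[0.021,-0.12,0,0,0,0,85]]]}}

```text
time_s: 7.85
ee_pos: [532.3, 87.2, 181.8]
tcp_rot: [-0.082, 0.963, 0.022, 0.256]
wrist_force: [0.3, -0.6, -0.1]
finger_gap: 84.7
grip_force: 0.0
```

```bash
python3 - <<'E'
from w import *
st(); f=tips(); plan(grasp(0,-42),tool(30),4)
im=f["frame"].astype(int); W=cloud(f); g=(im[...,1]>im[...,2]+40)&(im[...,1]>im[...,0]+25)&(W[...,2]>140)&(W[...,2]<230)
l=Rz.inv().apply(W[g]-[RX,RY,0])
for k in(-1,0,1):
    q=l[abs(l[:,1]-105*k)<50]
    if len(q)>50: print(k,len(q),"y",np.percentile(q[:,1],[2,98])-105*k,"x",np.percentile(q[:,0],[2,98]),"z",np.percentile(q[:,2],[2,98]))
E
```

```text
7.85 [532.3  87.2 181.8] F [ 0.25 -0.6  -0.06] T [-0.09  0.52  0.03] 84.70240528925804 0.0 j [-0.93  0.01  0.64  2.33  0.18  0.29  1.29]
finger -1 12211 tip z [-70.3 -60.5 -54.8]
finger 1 10443 tip z [-69.4 -60.4 -55.2]
cap 3840 z [-21.1 -20.5 -19.5] y [-39.7 -11.3]
d mm [ 33.8 -24.6 -53.8] rv deg [ 0.23 -0.21 -0.48] min rows 1.36
row/4: [np.float64(0.0211), np.float64(-0.0154), np.float64(-0.0336), np.float64(0.0003), np.float64(-0.0003), np.float64(-0.0007)]
-1 8261 y [-14.42546474  18.78830039] x [-51.1171832  -14.11818577] z [164.36576956 206.61324749]
0 7085 y [-18.8734929   18.23151405] x [-51.92764273 -20.66855843] z [166.03023875 206.6964524 ]
1 7118 y [-21.58253783  15.78609304] x [-52.22892437 -19.29049358] z [165.4499429 206.0772627]
```

{"name": "arm_command", "arguments": {"targets": [[[0,0,0,0,0,0,85],[0,0,0,0,0,0,85],[0,0,0,0,0,0,85],[0,0,0,0,0,0,85],[0,0,0,0,0,0,85]]]}}

```text
time_s: 8.4
ee_pos: [531.8, 88.1, 181.3]
tcp_rot: [-0.082, 0.963, 0.022, 0.255]
wrist_force: [-0.5, -0.5, 0.8]
finger_gap: 85.0
grip_force: 0.0
```

```bash
python3 - <<'E'
from w import *
st(); c=plan(grasp(0,20),tool(30),1);plan(grasp(0,-42),tool(30),3,c)
E
```

```text
8.4 [531.8  88.1 181.3] F [-0.48 -0.5   0.76] T [-0.07  0.54  0.01] 85.01566806827259 0.0 j [-0.93  0.01  0.64  2.33  0.19  0.29  1.28]
d mm [  4.  -35.6   0.1] rv deg [ 0.06 -0.29 -0.38] min rows 0.72
row/1: [np.float64(0.0101), np.float64(-0.089), np.float64(0.0003), np.float64(0.0003), np.float64(-0.0016), np.float64(-0.0021)]
d mm [ 30.6   5.  -53.7] rv deg [0. 0. 0.] min rows 1.24
row/3: [np.float64(0.0255), np.float64(0.0042), np.float64(-0.0447), np.float64(0.0), np.float64(0.0), np.float64(0.0)]
```

{"name": "arm_command", "arguments": {"targets": [[[0.0033,-0.03,0,0,0,-0.0007,85],[0.0033,-0.03,0,0,0,-0.0007,85],[0.0033,-0.03,0,0,0,-0.0007,85],[0,0,0,0,0,0,85],[0.0125,0.002,-0.022,0,0,0,85]]]}}

```text
time_s: 8.9
ee_pos: [541.2, 52.7, 173.4]
tcp_rot: [-0.078, 0.963, 0.021, 0.256]
wrist_force: [0.6, 0.8, 0.6]
finger_gap: 85.0
grip_force: 0.0
```

```bash
python3 - <<'E'
from w import *
st(); plan(grasp(0,-42),tool(30),4)
E
```

```text
8.9 [541.2  52.7 173.4] F [0.58 0.75 0.65] T [-0.08  0.55  0.01] 85.02866735056838 0.0 j [-0.85  0.04  0.68  2.33 -0.07  0.26  1.62]
d mm [ 25.3   4.8 -45.6] rv deg [-0.03 -0.21  0.06] min rows 1.05
row/4: [np.float64(0.0158), np.float64(0.003), np.float64(-0.0285), np.float64(-0.0), np.float64(-0.0003), np.float64(0.0001)]
```

{"name": "arm_command", "arguments": {"targets": [[[0.0158,0.003,-0.028,0,0,0,85],[0.0158,0.003,-0.028,0,0,0,85],[0.0158,0.003,-0.028,0,0,0,85],[0.0158,0.003,-0.028,0,0,0,85],[0,0,0,0,0,0,85]]]}}

```text
time_s: 9.4
ee_pos: [565.9, 57.5, 126.4]
tcp_rot: [-0.078, 0.964, 0.021, 0.254]
wrist_force: [-0.4, -0.4, 0.8]
finger_gap: 84.9
grip_force: 0.0
```

```bash
python3 - <<'E'
from w import *
st(); tips(); plan(grasp(0,-42),tool(30),1)
E
```

```text
9.4 [565.9  57.5 126.4] F [-0.38 -0.37  0.78] T [-0.1   0.57  0.  ] 84.9106301410834 0.0 j [-0.57  0.19  0.41  2.32 -0.5   0.14  2.02]
finger -1 12114 tip z [-68.5 -58.2 -32.1]
finger 1 11854 tip z [-69.1 -59.  -53.3]
cap 10532 z [-82.3 -81.9 -80.9] y [-20.3  17.2]
d mm [0.7 0.3 0.7] rv deg [ 0.06 -0.38  0.07] min rows 0.05
row/1: [np.float64(0.0017), np.float64(0.0008), np.float64(0.0017), np.float64(0.0003), np.float64(-0.0021), np.float64(0.0004)]
```

{"name": "arm_command", "arguments": {"targets": [[[0,0,0,0,0,0,50],[0,0,0,0,0,0,30],[0,0,0,0,0,0,20],[0,0,0,0,0,0,20],[0,0,0,0,0,0,20]]]}}

```text
time_s: 9.95
ee_pos: [566.3, 57.1, 128.5]
tcp_rot: [-0.078, 0.963, 0.021, 0.256]
wrist_force: [-3.6, -1.9, 5.6]
finger_gap: 39.3
grip_force: 59.3
```

```bash
python3 - <<'E'
from w import *
st()
E
```

```text
9.95 [566.3  57.1 128.5] F [-3.57 -1.86  5.61] T [-0.13  0.64  0.12] 39.271381204914334 59.30325150489807 j [-0.57  0.19  0.42  2.32 -0.5   0.14  2.02]
```

{"name": "arm_command", "arguments": {"targets": [[[-0.01,-0.0016,0.018,0,0,0,20],[-0.015,-0.0025,0.027,0,0,0,20],[-0.015,-0.0025,0.027,0,0,0,20],[-0.015,-0.0025,0.027,0,0,0,20],[-0.013,-0.0021,0.024,0,0,0,20]]]}}

```text
time_s: 10.45
ee_pos: [538.5, 52.5, 177.3]
tcp_rot: [-0.078, 0.963, 0.021, 0.255]
wrist_force: [1.1, 0.2, -2.7]
finger_gap: 39.3
grip_force: 61.1
```

```bash
cat > wt.py <<'E'
from w import *
F=[]
for i in range(10): bot.grab_frame("side"); F.append(bot.observe()["wrist_force"])
print(np.mean(F,0),np.std(F,0)); st()
E
python3 wt.py
```

```text
[ 0.37978084  0.20902328 -2.26789781] [0.44641255 0.92877415 0.5085711 ]
10.95 [538.9  52.1 176.6] F [ 0.6  -0.08 -2.7 ] T [-0.03  0.65  0.06] 39.459824559867464 61.290199756622314 j [-0.97  0.03  0.8   2.34 -0.04  0.27  1.59]
```

2.3–2.7 N, so the middle bottle is the dry one (0.28 kg is 2.75 N). I'll draw it fully out and weigh it again in free air.

{"name": "arm_command", "arguments": {"targets": [[[-0.02,-0.0033,0.035,0,0,0,20],[-0.02,-0.0033,0.035,0,0,0,20],[-0.02,-0.0033,0.035,0,0,0,20],[-0.02,-0.0033,0.035,0,0,0,20],[-0.02,-0.0033,0.035,0,0,0,20]]]}}

```text
time_s: 11.45
ee_pos: [498.2, 45.3, 247.1]
tcp_rot: [-0.078, 0.964, 0.02, 0.255]
wrist_force: [-0.4, -0.0, -2.0]
finger_gap: 39.4
grip_force: 62.1
```

```bash
python3 - <<'E'
from w import *
st(); plan([435,40,265],tool(0),8)
E
```

```text
11.45 [498.2  45.3 247.1] F [-0.44 -0.01 -2.04] T [-0.11  0.83  0.07] 39.411420754145745 62.0515251159668 j [-0.95 -0.22  0.61  2.29  0.39  0.56  1.13]
d mm [-63.2  -5.3  17.9] rv deg [-4.74 29.28  0.1 ] min rows 3.45
row/8: [np.float64(-0.0197), np.float64(-0.0017), np.float64(0.0056), np.float64(-0.0033), np.float64(0.0203), np.float64(0.0001)]
```

{"name": "arm_command", "arguments": {"targets": [[[-0.03,-0.003,0.006,0,0,0,20],[-0.03,-0.003,0.006,-0.003,0.02,0,20],[-0.02,-0.0017,0.006,-0.003,0.02,0,20],[-0.02,-0.0017,0.006,-0.003,0.02,0,20],[-0.02,-0.0017,0.006,-0.003,0.02,0,20]]]}}

```text
time_s: 11.95
ee_pos: [450.3, 41.3, 259.1]
tcp_rot: [-0.079, 0.988, 0.012, 0.13]
wrist_force: [-0.3, -0.5, -3.3]
finger_gap: 39.4
grip_force: 62.1
```

{"name": "arm_command", "arguments": {"targets": [[[-0.02,-0.0017,0.006,-0.003,0.02,0,20],[-0.01,-0.0017,0.006,-0.003,0.02,0,20],[0,0,0.006,-0.003,0.02,0,20],[0,0,0.006,-0.003,0.02,0,20],[0,0,0,0,0,0,20]]]}}

```text
time_s: 12.45
ee_pos: [440.5, 40.6, 268.5]
tcp_rot: [-0.08, 0.997, 0.002, 0.005]
wrist_force: [0.0, 0.4, -3.5]
finger_gap: 39.3
grip_force: 62.1
```

```bash
python3 wt.py; python3 - <<'E'
from w import *
plan([521.5,-349,265],tool(0),12)
E
```

```text
[ 0.17436549 -0.06254768 -2.95849383] [0.42481117 0.48808081 0.29546761]
12.95 [438.7  40.1 268.7] F [ 0.15  0.69 -2.54] T [-0.01  0.01 -0.04] 39.388776037402835 62.10332751274109 j [-1.05  0.02  0.89  1.93 -0.03  1.19  1.58]
d mm [  82.8 -389.1   -3.7] rv deg [-0.49  0.55  0.14] min rows 7.96
row/12: [np.float64(0.0173), np.float64(-0.0811), np.float64(-0.0008), np.float64(-0.0002), np.float64(0.0003), np.float64(0.0001)]
```

Free-air weight is 2.96 N, confirming the dry bottle, and it hangs upright. Now to the crate, keeping clear of the rack.

{"name": "arm_command", "arguments": {"targets": [[[0,-0.07,0,0,0,0,20],[0,-0.08,0,0,0,0,20],[0,-0.08,0,0,0,0,20],[0,-0.08,0,0,0,0,20],[0,-0.08,0,0,0,0,20]]]}}

```text
time_s: 13.45
ee_pos: [438.8, -117.0, 268.8]
tcp_rot: [-0.08, 0.997, 0.004, 0.005]
wrist_force: [0.1, -0.1, -3.0]
finger_gap: 39.3
grip_force: 62.1
```

{"name": "arm_command", "arguments": {"targets": [[[0,-0.08,0,0,0,0,20],[0.03,-0.08,0,0,0,0,20],[0.03,-0.08,0,0,0,0,20],[0.03,-0.08,0,0,0,0,20],[0.03,-0.08,0,0,0,0,20]]]}}

```text
time_s: 13.95
ee_pos: [487.6, -276.9, 268.2]
tcp_rot: [-0.08, 0.997, 0.004, 0.005]
wrist_force: [1.4, 0.4, -1.8]
finger_gap: 39.5
grip_force: 62.2
```

```bash
python3 - <<'E'
from w import *
st(); plan([521.5,-349,250],tool(0),5)
E
```

```text
13.95 [ 487.6 -276.9  268.2] F [ 1.38  0.43 -1.76] T [ 0.01 -0.03 -0.  ] 39.47975178882061 62.217206954956055 j [-0.31  0.39  1.05  1.67 -0.36  1.28  2.55]
d mm [ 33.9 -72.1 -18.2] rv deg [-0.45  0.51  0.09] min rows 1.63
row/5: [np.float64(0.017), np.float64(-0.036), np.float64(-0.0091), np.float64(-0.0005), np.float64(0.0006), np.float64(0.0001)]
```

Joint 7 is near its limit, so I'll yaw the tool −20° on the way. The bottle still fits the crate easily.

{"name": "arm_command", "arguments": {"targets": [[[0.017,-0.036,0,0,0,-0.022,20],[0.017,-0.036,0,0,0,-0.022,20],[0.017,-0.036,0,0,0,-0.022,20],[0.017,-0.036,0,0,0,-0.022,20],[0.017,-0.036,0,0,0,-0.022,20]]]}}

```text
time_s: 14.45
ee_pos: [521.4, -348.1, 268.3]
tcp_rot: [0.094, 0.996, 0.003, 0.005]
wrist_force: [0.2, -0.0, -2.0]
finger_gap: 39.6
grip_force: 62.4
```

{"name": "arm_command", "arguments": {"targets": [[[0,0,-0.04,0,0,0,20],[0,0,-0.04,0,0,0,20],[0,0,-0.04,0,0,0,20],[0,0,-0.04,0,0,0,20],[0,0,0,0,0,0,20]]]}}

```text
time_s: 14.95
ee_pos: [520.3, -346.5, 202.3]
tcp_rot: [0.093, 0.996, 0.004, 0.004]
wrist_force: [-0.6, 1.2, -3.1]
finger_gap: 39.2
grip_force: 62.2
```

```bash
python3 - <<'E'
from w import *
st(); o=bot.observe(); z=R.from_quat(o["tcp_rot"]).apply([0,0,1]); print("tool z",z.round(3)); rv=np.cross(z,[0,0,-1]); print("upright rv/pi",(rv/np.pi).round(4))
f=bot.grab_frame("side"); g=bot.grab_frame("top"); cv2.imwrite("pics/c4.png",np.hstack([cv2.resize(f["frame"][90:285,260:520],(400,300)),cv2.resize(g["frame"][170:320,340:540],(400,300))]))
E
```

```text
14.95 [ 520.3 -346.5  202.3] F [-0.58  1.24 -3.14] T [-0.02  0.01  0.01] 39.216108512243615 62.18208432197571 j [-0.13  0.59  1.05  1.62 -0.55  1.25  2.4 ]
tool z [ 0.009  0.006 -1.   ]
upright rv/pi [-0.002   0.0027  0.    ]
```

View pics/c4.png

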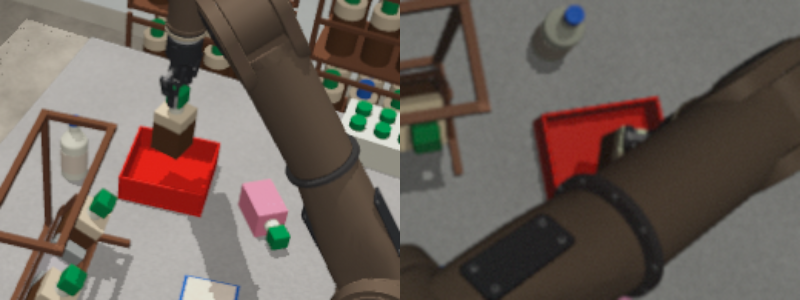

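The bottle hangs upright over the crate, at side crop (175,130). By the cap height its underside is at about 118 mm. I'll lower it 100 mm, then go slowly.

{"name": "arm_command", "arguments": {"targets": [[[0,0,-0.05,-0.002,0.0027,0,20],[0,0,-0.05,0,0,0,20],[0,0,-0.05,0,0,0,20],[0,0,-0.05,0,0,0,20],[0,0,-0.04,0,0,0,20]]]}}

```text
time_s: 15.55
ee_pos: [521.5, -348.0, 108.5]
tcp_rot: [0.093, 0.996, -0.001, 0.002]
wrist_force: [-1.1, 0.5, -2.4]
finger_gap: 38.9
grip_force: 62.2
```

```bash
python3 - <<'E'
from w import *
st(); tips(); o=bot.observe(); z=R.from_quat(o["tcp_rot"]).apply([0,0,1]); print("tool z",z.round(3))
f=bot.grab_frame("side"); im=f["frame"].astype(int); W=cloud(f); g=(im[...,1]>im[...,2]+40)&(im[...,1]>im[...,0]+25)&(np.linalg.norm(W[...,:2]-o["ee_pos"][:2],axis=-1)<45)
q=W[g]; print("cap",len(q),"ztop",np.percentile(q[:,2],[90,98]) if len(q) else "")
E
```

```text
15.55 [ 521.5 -348.   108.5] F [-1.08  0.46 -2.37] T [ 0.   -0.02  0.04] 38.86748451556306 62.15259790420532 j [-0.1   0.68  0.97  1.72 -0.63  1.08  2.47]
finger -1 9725 tip z [-81.2 -63.2 -53.6]
finger 1 9691 tip z [-81.2 -63.5 -53.3]
cap 10471 z [-83.8 -83.4 -82.4] y [-19.7  18.1]
tool z [ 0.001 -0.001 -1.   ]
cap 83 ztop [190.82878734 213.86957857]
```

{"name": "arm_command", "arguments": {"targets": [[[0,0,-0.0085,0,0,0,20],[0,0,-0.0085,0,0,0,20],[0,0,-0.0085,0,0,0,20],[0,0,-0.0085,0,0,0,20],[0,0,-0.003,0,0,0,20]]]}}

```text
time_s: 16.15
ee_pos: [520.9, -347.8, 93.6]
tcp_rot: [0.093, 0.996, -0.001, 0.001]
wrist_force: [-0.1, -1.0, -1.9]
finger_gap: 39.5
grip_force: 62.2
```

{"name": "arm_command", "arguments": {"targets": [[[0,0,-0.0025,0,0,0,20],[0,0,-0.0025,0,0,0,20],[0,0,-0.0025,0,0,0,20],[0,0,0,0,0,0,20],[0,0,0,0,0,0,20]]]}}

```text
time_s: 16.65
ee_pos: [521.4, -348.3, 92.0]
tcp_rot: [0.093, 0.996, -0.001, 0.002]
wrist_force: [-1.1, 1.4, 7.6]
finger_gap: 39.3
grip_force: 63.4
```

Floor contact, about 10 N. Release and withdraw straight up.

{"name": "arm_command", "arguments": {"targets": [[[0,0,0,0,0,0,45],[0,0,0,0,0,0,60],[0,0,0,0,0,0,85],[0,0,0,0,0,0,85],[0,0,0,0,0,0,85]]]}}

```text
time_s: 17.15
ee_pos: [520.9, -347.9, 90.8]
tcp_rot: [0.093, 0.996, -0.001, 0.001]
wrist_force: [0.1, -0.5, -0.3]
finger_gap: 84.7
grip_force: 0.0
```

{"name": "arm_command", "arguments": {"targets": [[[0,0,0.03,0,0,0,85],[0,0,0.06,0,0,0,85],[0,0,0.08,0,0,0,85],[0,0,0.09,0,0,0,85],[0,0,0.09,0,0,0,85]]]}}

```text
time_s: 17.65
ee_pos: [520.6, -348.1, 233.1]
tcp_rot: [0.093, 0.996, -0.001, 0.002]
wrist_force: [-1.0, -0.4, 0.1]
finger_gap: 84.9
grip_force: 0.0
```

{"name": "arm_command", "arguments": {"targets": [[[-0.02,-0.02,0.06,0,0,0,85],[-0.05,-0.05,0.05,0,0,0,85],[-0.06,-0.05,0.03,0,0,0,85],[-0.05,-0.04,0,0,0,0,85],[0,0,0,0,0,0,85]]]}}

```text
time_s: 18.15
ee_pos: [444.7, -415.4, 289.0]
tcp_rot: [0.096, 0.995, -0.002, 0.002]
wrist_force: [0.2, 0.1, 0.2]
finger_gap: 84.8
grip_force: 0.0
```

```bash
python3 - <<'E'
from w import *
st(); f=bot.grab_frame("side"); g=bot.grab_frame("top"); cv2.imwrite("pics/c5.png",np.hstack([cv2.resize(f["frame"][90:330,200:520],(400,300)),cv2.resize(g["frame"][140:320,230:470],(400,300))]))
for n,h in(("side",f),("top",g)):
    im=h["frame"].astype(int); W=cloud(h); gr=(im[...,1]>im[...,2]+40)&(im[...,1]>im[...,0]+25)&np.isfinite(W[...,2])
    q=W[gr&(abs(W[...,0]-521)<90)&(abs(W[...,1]+349)<90)&(W[...,2]>90)]
    if len(q): print(n,"crate cap",len(q),np.median(q,0),np.percentile(q[:,2],95), np.percentile(q[:,:2],[5,95],axis=0))
    for k in(-1,0,1):
        l=Rz.inv().apply(W[gr]-[RX,RY,0]); s=l[(abs(l[:,1]-105*k)<45)&(abs(l[:,0]+27)<45)&(l[:,2]>130)&(l[:,2]<230)]
        if len(s)>5: print(n,k,len(s),np.percentile(s,[5,95],axis=0).round(0).tolist())
E
```

```text
18.15 [ 444.7 -415.4  289. ] F [0.19 0.13 0.21] T [0.   0.06 0.01] 84.77063004702356 0.0 j [-0.03  0.5   1.11  1.53 -0.45  1.39  2.49]
side crate cap 177 [ 519.51679829 -333.33171142  164.45942154] 174.00883095021032 [[ 503.03016492 -360.04502519]
 [ 538.57107661 -324.01935825]]
side -1 210 [[-46.0, -117.0, 167.0], [-7.0, -82.0, 207.0]]
side 1 255 [[-48.0, 93.0, 170.0], [-7.0, 127.0, 206.0]]
top crate cap 164 [ 519.76505193 -346.74217428  170.54426056] 174.1254038097065 [[ 504.64413745 -362.80770338]
 [ 536.87833487 -330.48415696]]
top -1 163 [[-47.0, -119.0, 192.0], [-15.0, -89.0, 208.0]]
top 1 163 [[-47.0, 89.0, 191.0], [-16.0, 120.0, 208.0]]
```

View pics/c5.png

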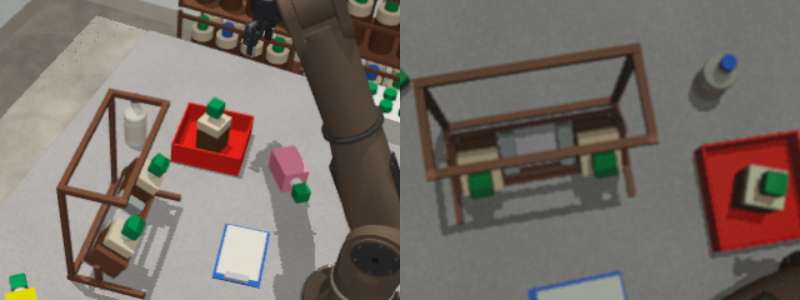

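The dry bottle stands upright in the crate, with the cap at top crop (775,183) and its top at about 171 mm. The two heavy ones are seated at (481,183) and (604,162), and the arm is clear.

```bash
python3 -c "
from plant import bot
print(bot.sign_off())"
```

```text
the job is handed in; nothing more can be done
None
```

The job is handed in, with no verdict returned: the dry middle bottle (about 3 N in free air) stands upright in the crate; the other two sit in the rack, one weighed at 6.2 N and the third taken as heavy without being lifted.

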